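# Sort the rivet tins by heft and close up the rack

## Task

The grey-lidded rivet tins on the bench look alike, but some are well filled and some are running low: heft each one, stand every tin heavier than the yellow-lidded 500 g sample upright in the green rack in the sample's row, and every lighter one upright in the red refill tray (a tin within 50 g of the sample may go to either). Draw the rack's red follower back as needed to make room; when all tins are sorted, slide it up by its black tab until you feel the whole row, sample included, come tight against the rack's end stop, pressing with 4 to 40 N, then leave it there with no gaps and let go.

Things in the scene. Friction and masses are not known exactly. Their poses are not given: they have to be found in the camera images.
- tin_a: closed rivet tin, steel with white and blue band and GREY lid, 56 (its x) x 44 (its y) x 74 mm high; origin at the centre of its underside, z up. Its weight is hidden: 250 to 750 g, the contents low in the tin. May be absent.
- tin_b: closed rivet tin, steel with white and blue band and GREY lid, 56 (its x) x 44 (its y) x 74 mm high; origin at the centre of its underside, z up. Its weight is hidden: 250 to 750 g, the contents low in the tin. May be absent.
- tin_c: closed rivet tin, steel with white and blue band and GREY lid, 56 (its x) x 44 (its y) x 74 mm high; origin at the centre of its underside, z up. Its weight is hidden: 250 to 750 g, the contents low in the tin. May be absent.
- tin_d: closed rivet tin, steel with white and blue band and GREY lid, 56 (its x) x 44 (its y) x 74 mm high; origin at the centre of its underside, z up. Its weight is hidden: 250 to 750 g, the contents low in the tin. May be absent.
- tin_e: closed rivet tin, steel with white and blue band and GREY lid, 56 (its x) x 44 (its y) x 74 mm high; origin at the centre of its underside, z up. Its weight is hidden: 250 to 750 g, the contents low in the tin. May be absent.
- sample: sample tin with YELLOW lid, same size (56 x 44 x 74 mm, same origin), weighs exactly 500 g; stands in the rack near the stop from the start, 56 mm side across the channel
- rack: fixed rack: open channel along its y, clear length y -182 (stop) to +182 mm (follower end), 62 mm clear width (its x); white slick floor 8 mm above bench, green side walls 8 mm thick, 34 mm above that floor. Origin at bench level, mid channel. Tins stand in it with their 56 mm side across (tin x along rack x, either way round), undersides at z = 8 mm
- rack_bed: the white floor of the rack's channel; same origin and axes as the rack
- rack_stop: green fixed end plate of the rack, 12 mm thick, 66 mm above the floor; its face towards the tins is at y = -182 mm in the rack's frame; origin at the foot of its middle
- follower (a joint): slide of the red follower block along the rack's channel, m: 0 = fully drawn back (its face at y = +138 mm in the rack's frame), grows as it moves towards the stop (rack's -y); face y = 0.138 - value; limit 0.285. It stays where it is left (2 N of friction)
- follower_face (a point): foot of the follower's face that meets the tins, on the middle line, at the channel's floor; axes like the rack's. The red block is 44 mm long behind it (+y) and 61 mm high
- follower_tab (a point): grip point of the black upright tab on the follower, 113 mm above the bench; tab 16 mm thick along the row (rack y), 36 mm wide, from 69 to 135 mm above the bench; its centre is 34 mm behind the face, so a finger in front of it stands over the red block. Tops of racked tins: 82 mm above the bench
- tray: fixed red refill tray, open, 215 x 215 mm outside, walls 5 mm thick and 28 mm high; origin at bench level in its centre
- tray_in (a point): centre of the tray's inner floor (205 x 205 mm, 5 mm above the bench), axes like the tray's
- oil: bystander: blue oil bottle with red cap, 110 mm high, 48 mm across
- wrench: bystander: steel spanner lying flat
- driver: bystander: screwdriver lying beyond the rack
- hammer: bystander: hammer lying at the right
- pencil: bystander: yellow pencil, 170 mm
- mug: bystander: blue mug, 90 mm high
- engine: bystander: model engine with red flywheel on a green base, 130 x 100 mm

How it is judged:
By the outcome, as a careful person would: the job done as asked, in the order asked, and still so for the second after the job is handed in, with the robot touching nothing.
Of tin_a, tin_b, tin_c, tin_d, tin_e only 3 to 5 are there at a start; the rules pass over those that are not, and their reading is None.
At some moment in a run one of tin_a, tin_b, tin_c, tin_d, tin_e may be knocked a few centimetres aside while the robot is not near it.
It also fails if it takes over 210 s, if anything falls off the work surface, if the arm or the gripper's body presses on something with over 40 N, if the wrist force passes 120 N, or if a joint passes its speed limit or range.

## Robot

A 7-joint arm with a two-finger parallel gripper is mounted at the origin on the work surface. World frame = base frame: x ahead of the robot, y to its left, z up, the work surface at z = 0. Lengths are in m, angles in rad, forces in N, time in s.
With the tool pointing down it reaches from about 0.35 to 0.9 m from the base axis. Payload 19.9 kg.
Tool frame: the origin (TCP) lies on the centre line of the jaws, within the pads' length; the fingertips stand ctrl.nose_length ahead of it and the grasp point (between the pads) is the TCP (ctrl.nose_length is the distance from the TCP to the fingertips, in m); z points along the fingers, y is the line along which they close (so a half turn about z gives the same grasp; the last joint's range is limited). The gripper opens to 94 mm and grips with 3 to 60 N. Pads are 16 mm wide; open, the fingers measure 119 mm over their backs; the gripper's body (75 mm by 177 mm) begins 78 mm behind the grasp point.
Start: joints at [1.147, 0.417, -0.01, 1.614, 0.005, 1.111, -0.053], TCP at [0.233, -0.58, 0.224] pointing down, gripper open.
Joint ranges: [-2.81, 2.81], [-0.39, 2.02], [-1.27, 1.25], [0.06, 2.57], [-1.19, 4.33], [0.19, 2], [-2.82, 2.82]. Speed limits (rad/s): [1.89, 1.89, 2.39, 2.39, 3.01, 3.01, 3.01].

## Interface

Orientations are given as a unit quaternion [x, y, z, w].
In Python, from bench import ctrl, claw, inverse_kinematics, optics, order, read_time, read_joint_positions, read_joint_vel, read_effort, read_eef_pos, read_orientation, read_force, read_ft_torque, read_gripper_width, read_grip_force gives the robot as it stands. The module is installed in compiled form; this text tells all that it offers. Calls block until the motion is done:
- ctrl.goto(position, orientation): joint-space move of the TCP to a pose.
- ctrl.move_l(position, orientation=None, rate=0.15): straight line of the TCP; orientation=None keeps the orientation; rate is the mean speed in m/s.
- ctrl.move_joints(angles): joint-space move.
- claw.open_gripper() and claw.clamp(strength=None): open the fingers fully, or close them until they stop; strength is the grip in N (None keeps the last).
- ctrl.dwell(seconds).
- inverse_kinematics(position, orientation): joint angles nearest the present ones, or None.
- optics.read_camera(name): name is "scene" or "top"; returns a dict with "color" (384x512x3 uint8, blue, green, red), "fx", "fy", "cx", "cy" (pixels), "xyz" and "rotation" of the camera in the world. Camera axes: x right, y down, z forward; pixel columns grow to the right and rows downward; lengths in m; the calibration is good to about 2 mm. A picture is of the moment at which its call begins. There is no depth.
A pose or a line that the arm cannot do raises ctrl.Unreachable and nothing moves.
- order.sign_off(): hands the job in; it is judged then, once.
Readings, each from a call of its own:
- read_time(): time.
- read_joint_positions(): joint angles.
- read_joint_vel(): joint speeds.
- read_effort(): joint torques, N m.
- read_eef_pos(): TCP position.
- read_orientation(): TCP orientation.
- read_force(): force on the tool from outside, world axes, zero at the start.
- read_ft_torque(): the same for the moment, N m.
- read_gripper_width(): finger opening in m.
- read_grip_force(): force on a finger pad.
Only numpy, scipy, OpenCV 4.12 (cv2) and the standard library are available. Lean on these libraries where they do the work, as an engineer would, in place of code of your own. Each camera call takes 0.05 s, during which the arm holds its last target. There are 200 camera calls.

## Working session

There is one attempt and no reset: what is moved stays moved. The work goes in short steps, each a Python script; the robot and the scene stay as the last script left them, time stands still between calls to the robot, and variables do not carry over. Pictures are saved under pics/ and viewed, at most 14 in all, crops included, and the job is handed in when it is done.

```bash
ls; mkdir -p pics; python3 - <<'E'
from bench import *
import cv2
for n in("scene","top"):
    c=optics.read_camera(n); cv2.imwrite(f"pics/{n}0.png",c["color"]); print(n,c["fx"],c["fy"],c["cx"],c["cy"],c["xyz"],c["rotation"])
print(read_time(),ctrl.nose_length,read_orientation(),read_force(),read_gripper_width())
E
```

```text
pics
scene 364.450049606969 364.450049606969 255.74631522787044 189.5613762323756 [ 1.0938109  -0.59493886  1.00901193] [ 0.87526541  0.32444745 -0.1231715  -0.33685767]
top 358.3423729241772 358.3423729241772 250.00484934038593 188.88027083227635 [0.39602699 0.02284008 1.36790235] [ 0.71061517 -0.70046877  0.05061544 -0.04251665]
0.1 0.019 [ 9.81831439e-01  1.89754414e-01 -1.43341208e-04 -5.17406816e-04] [-0.6426336  -0.21381029  0.00648436] 0.09395617159586572
```

View pics/scene0.png

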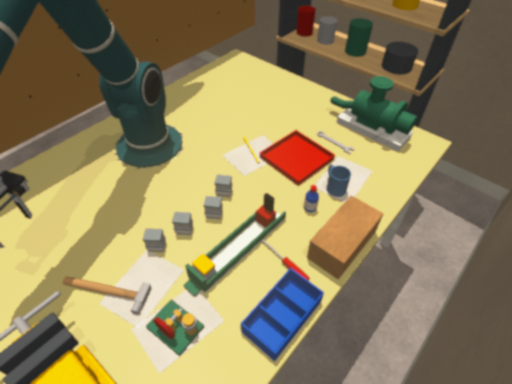

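View pics/top0.png

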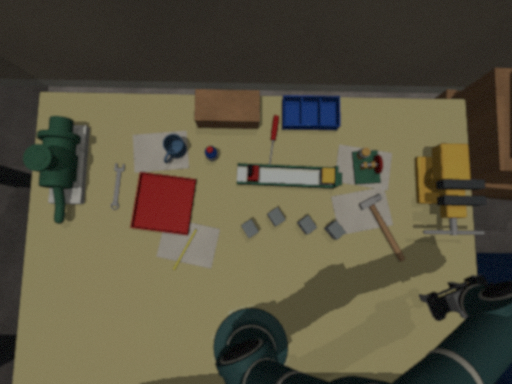

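Both views show four grey-lidded tins, at top pixels (250,228), (277,216), (307,224) and (335,229). The rack is at (237–340,175), with the yellow sample at (330,177) and the follower at (253,175). The tray is at (164,203). Next I'll zoom in for colours.

```bash
python3 - <<'E'
import cv2,numpy as np
a=cv2.imread("pics/top0.png")[155:245,225:350]; b=cv2.imread("pics/scene0.png")[170:300,130:300]
a=cv2.resize(a,None,fx=4,fy=4,interpolation=cv2.INTER_NEAREST);b=cv2.resize(b,(500,382),interpolation=cv2.INTER_NEAREST)
cv2.imwrite("pics/crop0.png",a)
t=cv2.imread("pics/top0.png");h=cv2.cvtColor(t,cv2.COLOR_BGR2HSV)
for r in range(216,238): print(r,[tuple(int(v) for v in h[r,c]) for c in range(298,318,2)])
E
```

```text
216 [(25, 88, 133), (25, 88, 131), (25, 86, 116), (24, 70, 88), (34, 26, 79), (36, 29, 88), (26, 70, 102), (25, 86, 130), (25, 86, 130), (24, 89, 135)]
217 [(24, 86, 133), (24, 83, 123), (24, 80, 102), (27, 36, 79), (72, 15, 87), (50, 8, 93), (26, 53, 97), (25, 82, 125), (26, 87, 132), (25, 86, 133)]
218 [(24, 86, 127), (24, 85, 105), (24, 50, 77), (48, 16, 81), (78, 14, 94), (72, 14, 94), (32, 36, 91), (24, 80, 118), (25, 86, 134), (25, 84, 133)]
219 [(24, 87, 112), (24, 72, 89), (36, 17, 75), (68, 11, 91), (66, 13, 98), (80, 8, 92), (45, 16, 93), (23, 74, 110), (24, 85, 129), (25, 85, 132)]
220 [(26, 81, 95), (33, 34, 76), (60, 12, 86), (83, 11, 93), (78, 14, 93), (84, 13, 95), (60, 11, 93), (24, 54, 99), (25, 86, 119), (25, 86, 134)]
221 [(25, 54, 81), (40, 9, 81), (78, 14, 93), (84, 14, 94), (75, 11, 94), (90, 8, 92), (80, 8, 92), (27, 28, 92), (23, 82, 112), (24, 84, 131)]
222 [(25, 22, 70), (90, 6, 83), (72, 13, 96), (75, 11, 96), (75, 11, 96), (70, 8, 94), (70, 8, 96), (38, 11, 90), (25, 67, 99), (25, 87, 126)]
223 [(30, 25, 72), (68, 12, 84), (77, 19, 96), (66, 13, 95), (84, 
[... 1465 characters left out ...]
, 82), (30, 35, 101), (25, 66, 112), (24, 84, 130), (26, 84, 133), (25, 85, 132)]
234 [(25, 86, 130), (24, 88, 125), (25, 86, 122), (25, 77, 106), (25, 62, 99), (25, 63, 113), (25, 80, 125), (24, 85, 132), (24, 83, 136), (25, 85, 132)]
235 [(24, 88, 133), (24, 85, 129), (25, 86, 124), (25, 85, 117), (25, 80, 118), (24, 80, 127), (24, 85, 132), (24, 87, 135), (25, 83, 135), (24, 87, 132)]
236 [(25, 86, 133), (24, 85, 129), (26, 82, 124), (25, 84, 125), (24, 86, 127), (24, 82, 133), (25, 83, 135), (23, 88, 133), (26, 81, 132), (25, 86, 134)]
237 [(24, 82, 133), (25, 87, 129), (25, 85, 126), (25, 83, 126), (25, 83, 132), (24, 84, 133), (24, 86, 133), (25, 88, 133), (25, 86, 134), (24, 86, 133)]
```

View pics/crop0.png

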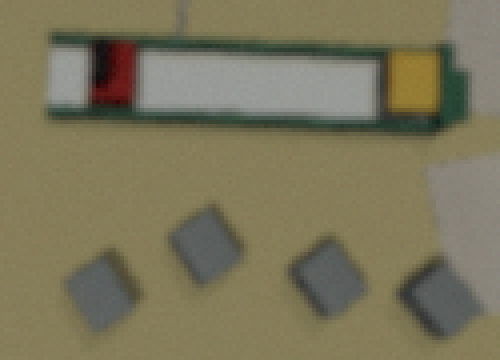

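The crop is clear. Lids are flat grey (S<35, V≈93) and sit at roughly 35–45° yaw. The rack runs almost exactly along image x, and the follower is drawn part-way back, with its face at crop x≈135. I'll measure everything metrically now.

```bash
cat > h.py <<'E'
import cv2,numpy as np
from scipy.spatial.transform import Rotation as R
from bench import *
K=4
def shot(n="top"):
    c=optics.read_camera(n); c["big"]=cv2.resize(c["color"],None,fx=K,fy=K,interpolation=cv2.INTER_CUBIC)
    c["hsv"]=cv2.cvtColor(c["big"],cv2.COLOR_BGR2HSV).astype(int); return c
def plane(c,pts,z):           # upscaled pixels -> world xy on plane z
    p=(np.reshape(pts,(-1,2)).astype(float)+.5)/K-.5
    d=np.c_[(p[:,0]-c["cx"])/c["fx"],(p[:,1]-c["cy"])/c["fy"],np.ones(len(p))]
    d=R.from_quat(c["rotation"]).apply(d); o=np.array(c["xyz"])
    return (o+d*((z-o[2])/d[:,2])[:,None])[:,:2]
def rects(c,mask,z,amin):     # blobs -> (centre, long, short, yaw of long side) in m
    out=[]
    m=cv2.morphologyEx(mask.astype(np.uint8),cv2.MORPH_OPEN,np.ones((9,9)))
    for k in cv2.findContours(m,cv2.RETR_EXTERNAL,cv2.CHAIN_APPROX_NONE)[0]:
        P=plane(c,k,z); 
        if cv2.contourArea(k)<amin: continue
        (x,y),(w,h),a=cv2.minAreaRect((P*1000).astype(np.float32))
        if w<h: w,h,a=h,w,a+90
        out.append((x/1e3,y/1e3,w/1e3,h/1e3,(np.deg2rad(a)+np.pi/2)%np.pi-np.pi/2))
    return out
def lids(c,z=.074):
    H,S,V=np.moveaxis(c["hsv"],2,0)
    r=rects(c,(S<40)&(V>83)&(V<112),z,900)
    return [t for t in r if .035<t[3]<.056 and .046<t[2]<.075 and .25<t[0]<.9]
def tool(yaw):               # tool down, closing line (tool y) along world direction yaw
    c,s=np.cos(yaw),np.sin(yaw)
    return R.from_matrix(np.c_[[s,-c,0],[c,s,0],[0,0,-1]] @ np.diag([-1,1,1]) if 0 else np.array([[s,c,0],[-c,s,0],[0,0,-1]])).as_quat()
E
python3 - <<'E'
from h import *
np.set_printoptions(precision=4,suppress=True)
c=shot()
for t in lids(c): print("lid",np.round(t,4))
H,S,V=np.moveaxis(c["hsv"],2,0)
yel=(H>18)&(H<27)&(S>170)&(V>90); red=((H<6)|(H>174))&(S>180)&(V>60)
for n,m,z in(("yellow",yel,.082),("red69",red,.069),("redtray28",red,.028)):
    for t in rects(c,m,z,500): print(n,np.round(t,4))
blk=(V<35); blk[:,:900]=0;blk[:640]=0;blk[760:]=0;blk[:,1060:]=0
for t in rects(c,blk,.135,100): print("tab",np.round(t,4))
# rack edges
gr=(H>45)&(H<85)&(S>90); wh=(S<40)&(V>120)
far=[];near=[]
for x in range(1080,1280,10):
    col=gr[600:800,x].nonzero()[0]+600; w=wh[600:800,x].nonzero()[0]+600
    w=w[(w>660)&(w<755)]
    far.append((x,col.min()-.5)); near.append((x,w.max()+.5))
F=plane(c,far,.042);N=plane(c,near,.042)
for P in(F,N): print("edge x=a*y+b",np.polyfit(P[:,1],P[:,0],1),np.std(np.polyval(np.polyfit(P[:,1],P[:,0],1),P[:,1])-P[:,0]), "y",P[:,1].min(),P[:,1].max())
P=plane(c,[(x,705) for x in wh[705].nonzero()[0] if 900<x<1380],.008);print("white y range",P[:,1].min(),P[:,1].max())
P=plane(c,[(x,y) for y,x in np.argwhere(gr[600:800,900:1400])+[600,900]],.042);print("green y range",P[:,1].min(),P[:,1].max())
s=shot("scene")
for t in lids(s): print("scene lid",np.round(t,4))
print(R.from_quat(tool(.3)).as_matrix(), R.from_quat(read_orientation()).as_matrix())
E
```

```text
lid [ 0.4246 -0.3057  0.0536  0.0428  0.7155]
lid [0.4258 0.0086 0.0546 0.044  0.5539]
lid [ 0.4412 -0.2005  0.0528  0.0431  0.6242]
lid [ 0.4702 -0.0874  0.055   0.0433  0.5917]
red69 [0.5127 0.3221 0.2031 0.198  1.4573]
red69 [ 0.6282 -0.0006  0.053   0.0296 -0.0408]
red69 [ 0.8027 -0.079   0.0859  0.015  -0.1165]
redtray28 [0.5164 0.3315 0.2095 0.2043 1.4573]
redtray28 [ 0.6355 -0.0014  0.0546  0.0306 -0.0408]
redtray28 [ 0.8155 -0.0822  0.0886  0.0155 -0.1165]
tab [0.6262 0.0112 0.0346 0.0088 0.0141]Traceback (most recent call last):
  File "<stdin>", line 17, in <module>
    return umr_minimum(a, axis, None, out, keepdims, initial, where)
ValueError: zero-size array to reduction operation minimum which has no identity
```

```bash
python3 - <<'E'
from h import *
h=shot()["hsv"]
print([tuple(map(int,h[y,1180])) for y in range(650,760,4)]); print([tuple(map(int,h[705,x])) for x in range(1290,1376,4)])
E
```

```text
[(23, 85, 135), (24, 84, 130), (27, 79, 119), (36, 73, 98), (57, 60, 76), (67, 67, 65), (48, 29, 89), (27, 20, 126), (30, 17, 146), (30, 10, 152), (45, 7, 154), (53, 7, 154), (48, 8, 156), (45, 7, 155), (38, 7, 155), (53, 7, 155), (42, 8, 153), (38, 7, 155), (60, 3, 153), (50, 5, 151), (53, 7, 141), (60, 16, 115), (66, 44, 82), (58, 61, 63), (36, 68, 71), (26, 81, 98), (25, 87, 117), (25, 86, 125)]
[(21, 159, 114), (21, 161, 139), (22, 165, 147), (22, 164, 151), (22, 167, 148), (23, 165, 147), (22, 163, 149), (23, 164, 149), (22, 165, 148), (22, 165, 150), (23, 166, 144), (23, 159, 135), (24, 143, 105), (41, 92, 75), (71, 98, 70), (74, 117, 72), (73, 110, 67), (71, 106, 70), (70, 91, 76), (58, 43, 88), (35, 30, 109), (21, 27, 131)]
```

```bash
python3 - <<'E'
from h import *
np.set_printoptions(precision=4,suppress=True)
c=shot()
H,S,V=np.moveaxis(c["hsv"],2,0)
yel=(H>18)&(H<27)&(S>125)&(V>95)
for t in rects(c,yel,.082,500): print("yellow",np.round(t,4))
far=[];near=[]
for x in range(1080,1280,8):
    far.append((x,640+np.argmax(V[640:700,x]<98)-.5)); near.append((x,705+np.argmax(V[705:760,x]<110)-.5))
F=plane(c,far,.042);N=plane(c,near,.042)
for P in(F,N):
    f=np.polyfit(P[:,1],P[:,0],1); print("edge x=a*y+b",f,np.std(np.polyval(f,P[:,1])-P[:,0]))
row=V[705]; gr=(H>50)&(H<85)&(S>55)&(V<95)
P=plane(c,[(950,705),(1088-8,705)],.008)
w=((S<40)&(V>110))[705].nonzero()[0]; w=w[(w>900)&(w<1330)]; P=plane(c,[(w.min(),705),(w.max(),705)],.008); print("white ends",P)
g=np.argwhere(gr[640:770,900:1400])+[640,900]; P=plane(c,g[:,::-1],.042); print("green y",P[:,1].min(),P[:,1].max())
g=gr[705].nonzero()[0]; g=g[(g>1330)&(g<1400)]; print("stop top y",plane(c,[(g.min(),705),(g.max(),705)],.074))
red=((H<8)|(H>172))&(S>120)&(V>50); red[:,:900]=0; red[:640]=0;red[760:]=0
r=red[715].nonzero()[0]; print("red y (z .069)",plane(c,[(r.min(),715),(r.max(),715)],.069))
s=shot("scene")
for t in lids(s): print("scene lid",np.round(t,4))
H,S,V=np.moveaxis(s["hsv"],2,0)
for t in rects(s,(H>18)&(H<27)&(S>125)&(V>95),.082,500): print("scene yellow",np.round(t,4))
for t in rects(s,((H<6)|(H>174))&(S>180)&(V>60),.028,500): print("scene tray",np.round(t,4))
print(R.from_quat(tool(.3)).as_matrix(), R.from_quat(read_orientation()).as_matrix())
E
```

```text
yellow [ 0.4963 -0.7375  0.0735  0.0439  1.5666]
yellow [ 0.5656 -0.7378  0.0717  0.0205  1.5651]
yellow [ 0.6224 -0.2742  0.0561  0.0457 -0.0173]
yellow [ 0.6111 -0.6257  0.1741  0.0467  0.0081]
yellow [ 0.6822 -0.7434  0.1358  0.1063 -0.0028]
edge x=a*y+b [0.0328 0.6707] 0.0007547777630369817
edge x=a*y+b [0.0322 0.6004] 0.0007053333668722935
white ends [[ 0.6261  0.0606]
 [ 0.631  -0.2545]]
green y -0.3325513821537782 0.057320175734834604
stop top y [[ 0.6206 -0.3045]
 [ 0.6209 -0.3238]]
red y (z .069) [[ 0.6071  0.0184]
 [ 0.6077 -0.0174]]
scene yellow [ 0.5955 -0.6588  0.1994  0.089   0.7096]
scene yellow [ 0.6828 -0.4519  0.0273  0.0115  0.0249]
scene yellow [ 0.6984 -0.42    0.064   0.0306  0.2072]
scene yellow [ 0.624  -0.276   0.0633  0.051  -0.0238]
scene yellow [ 0.2396  1.8646  0.2028  0.1671 -1.1539]
scene tray [ 0.6572 -0.4627  0.0714  0.0159 -0.0044]
scene tray [ 0.8041 -0.088   0.0616  0.0173 -0.092 ]
scene tray [ 0.6131  0.0135  0.0533  0.0291 -0.2454]
scene tray [0.5247 0.3246 0.2141 0.213  1.4489]
scene tray [-0.1784  1.3741  0.4348  0.1034 -0.9757]Traceback (most recent call last):
  File "<stdin>", line 25, in <module>
  File "h.py", line 29, in tool
    return R.from_matrix(np.c_[[s,-c,0],[c,s,0],[0,0,-1]] @ np.diag([-1,1,1]) if 0 else np.array([[s,c,0],[-c,s,0],[0,0,-1]])).as_quat()
           ~~~~~~~~~~~~~^^^^^^^^^^^^^^^^^^^^^^^^^^^^^^^^^^^^^^^^^^^^^^^^^^^^^^^^^^^^^^^^^^^^^^^^^^^^^^^^^^^^^^^^^^^^^^^^^^^^^^
  File "scipy/spatial/transform/_rotation.pyx", line 1143, in scipy.spatial.transform._rotation.Rotation.from_matrix
ValueError: Non-positive determinant (left-handed or null coordinate frame) in rotation matrix 0: [[ 0.2955  0.9553  0.    ]
 [-0.9553  0.2955  0.    ]
 [ 0.      0.     -1.    ]].
```

Measured sizes agree with the given ones:
- **Lids:** about 55 × 44 mm.
- **Rack:** the edge gap is 70.3 mm against 70 expected. The centreline is x = 0.6315 + 0.0325·y, the stop is at y ≈ −0.303 and the follower face is at y ≈ −0.017.

There's enough room in front of the follower for four tins. I'll heft the first tin now.

```bash
python3 - <<'E'
s=open('h.py').read(); i=s.index("def tool")
s=s[:i]+'''def tool(yaw):               # tool down, closing line (tool y) along world direction yaw
    c,s=np.cos(yaw),np.sin(yaw)
    return R.from_matrix([[-s,c,0],[c,s,0],[0,0,-1]]).as_quat()
LOOK=[1.147,0.417,-0.01,1.614,0.005,1.111,-0.053]
GZ=.060; HOV=.22
def best(x,y,z,yaw):         # of the two equivalent grasps, the one with the last joint nearer mid range
    return min((q for q in (tool(yaw),tool(yaw+np.pi)) if inverse_kinematics([x,y,z],q) is not None),
               key=lambda q:abs(inverse_kinematics([x,y,z],q)[6]))
def fz(n=25):
    ctrl.dwell(.4); v=[]
    for _ in range(n): ctrl.dwell(.02); v.append(read_force())
    return np.mean(v,0),np.std(v,0)[2]
def pick(x,y,yaw,base=0.):
    q=best(x,y,HOV,yaw); ctrl.goto([x,y,HOV],q); f0,s0=fz()
    ctrl.move_l([x,y,base+.094],q,rate=.2)
    if abs(read_force()[2]-f0[2])>4: ctrl.move_l([x,y,HOV],q); raise SystemExit("touched on the way down")
    ctrl.move_l([x,y,base+GZ],q,rate=.1); claw.clamp(30)
    w=read_gripper_width(); ctrl.move_l([x,y,HOV],q,rate=.12); f1,s1=fz()
    m=(f0-f1)[2]/9.81*1000
    print("width %.4f grip %.1f mass %.0f g sd %.2f/%.2f t %.1f"%(w,read_grip_force(),m,s0,s1,read_time())); return m
def place(x,y,yaw,base):
    q=best(x,y,HOV,yaw); ctrl.goto([x,y,HOV],q); ctrl.move_l([x,y,base+GZ+.012],q,rate=.2)
    ctrl.move_l([x,y,base+GZ+.0015],q,rate=.04); print("z force at foot",read_force()[2]); claw.open_gripper()
    ctrl.move_l([x,y,HOV],q,rate=.2)
RY=-.0325; RACKX=lambda y:.6315+.0325*y
TR=np.array([.521,.328]); TY=-.114
def trayxy(i):               # slots in the tray
    o=[(50,50),(50,-50),(-50,50),(-50,-50),(0,0)][i]; return TR+R.from_euler('z',TY).apply([o[0]/1e3,o[1]/1e3,0])[:2]
'''
open('h.py','w').write(s)
E
python3 - <<'E'
from h import *
t=min(lids(shot()),key=lambda t:-t[1]); print(np.round(t,4)); m=pick(t[0],t[1],t[4])
E
```

```text
[0.4255 0.0089 0.0545 0.043  0.5498]
width 0.0555 grip 30.0 mass 432 g sd 0.57/0.44 t 7.6
```

Clean grasp. I'll re-weigh it with more samples, then set it in the tray if it's light.

```bash
sed -i 's/n=25/n=50/' h.py; python3 - <<'E'
from h import *
print(fz(60)); place(*trayxy(0),TY,.005); ctrl.dwell(.3); print(fz(60)); ctrl.move_joints(LOOK)
c=shot(); cv2.imwrite("pics/t1.png",cv2.resize(c["color"][110:250,110:390],None,fx=2.5,fy=2.5))
for t in lids(c): print(np.round(t,4))
print(read_time())
E
```

```text
(array([ 0.11973154, -0.05119651, -4.17715805]), np.float64(0.4134051294893088))
z force at foot -4.644114208031288
(array([-0.0848747 , -0.0986962 ,  0.02833301]), np.float64(0.4481494924847006))
[ 0.4249 -0.3059  0.0541  0.0423  0.6882]
[ 0.4418 -0.2007  0.0527  0.0429  0.6306]
[ 0.47   -0.087   0.0547  0.0443  0.5963]
[ 0.578   0.3741  0.0498  0.037  -0.0791]
18.7167
```

View pics/t1.png

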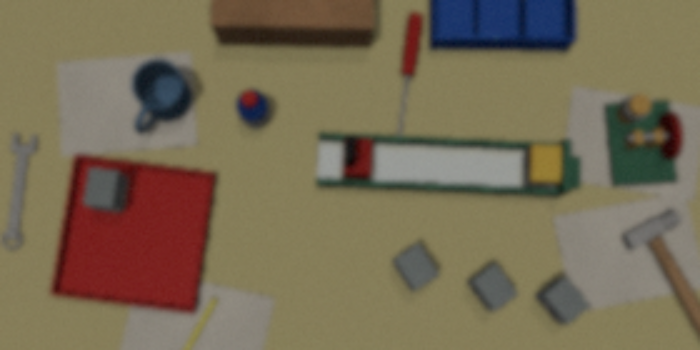

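The first tin weighs about 429 g and stands upright in the tray at crop (105,190). The other three haven't moved. Next is the tin at (0.470, −0.087).

```bash
cat > step.py <<'E'
import sys
from h import *
ri,ti=int(sys.argv[1]),int(sys.argv[2])
bench=[t for t in lids(shot()) if t[0]<.55 and t[1]<.15]
t=max(bench,key=lambda t:t[1]); print(np.round(t,4)); m=pick(t[0],t[1],t[4])
if not .052<read_gripper_width()<.060: raise SystemExit("bad grasp")
if m>500: y=-.212+.051*ri; print("rack",y); place(RACKX(y),y,RY,.008)
else: print("tray"); place(*trayxy(ti),TY,.005)
ctrl.move_joints(LOOK); c=shot()
cv2.imwrite(sys.argv[3],cv2.resize(c["color"][110:250,110:390],None,fx=2.5,fy=2.5))
for t in lids(c): print(np.round(t,4))
print(read_time())
E
python3 step.py 0 1 pics/t2.png
```

```text
[ 0.4704 -0.0872  0.0552  0.0426  0.5673]
width 0.0558 grip 29.9 mass 627 g sd 0.60/0.53 t 26.6
rack -0.212
z force at foot -4.980268219693058
[ 0.4247 -0.3059  0.0541  0.0426  0.7018]
[ 0.4416 -0.201   0.053   0.0425  0.6397]
[ 0.5782  0.3738  0.0493  0.0367 -0.1064]
[ 0.6274 -0.2136  0.0531  0.0387 -0.0069]
32.35
```

627 g goes in the rack. The lid reads (0.627, −0.214), where it was meant to be. Continuing.

```bash
python3 step.py 1 1 pics/t3.png
```

```text
[ 0.4415 -0.2011  0.053   0.0415  0.6251]
width 0.0561 grip 29.9 mass 618 g sd 0.54/0.44 t 39.9
rack -0.161
z force at foot -6.241852938200641
[ 0.4245 -0.3058  0.0535  0.0429  0.6827]
[ 0.5778  0.3736  0.05    0.0371 -0.1069]
[ 0.6274 -0.214   0.053   0.0395 -0.0069]
[ 0.6298 -0.1611  0.0525  0.0368 -0.0054]
45.8083
```

View pics/t3.png

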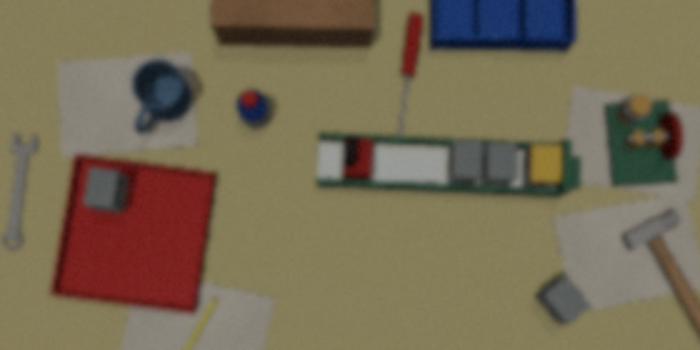

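Two grey tins stand square in the rack at crop (468,160) and (500,160), beside the yellow sample at (546,162). One is in the tray, and one remains on the bench at (562,298).

```bash
python3 step.py 2 1 pics/t4.png
```

```text
[ 0.4242 -0.306   0.0529  0.0429  0.6882]
width 0.0562 grip 30.0 mass 497 g sd 0.50/0.45 t 53.0
tray
z force at foot -4.249158664851664
[ 0.5671  0.2753  0.0516  0.0374 -0.1216]
[ 0.5781  0.3736  0.0509  0.0368 -0.1029]
[ 0.6277 -0.2139  0.0532  0.0393 -0.039 ]
[ 0.63   -0.1609  0.0524  0.0364 -0.0304]
61.3583
```

View pics/t4.png

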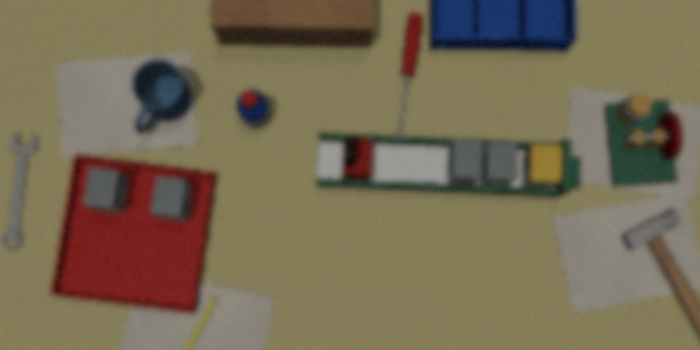

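The last tin reads 497 g, within the 50 g band, so the tray is allowed. All four are sorted and upright. Next I'll grip the follower tab with the jaws closing along the row and push until I feel the row tighten.

```bash
cat > push.py <<'E'
from h import *
def f(n=8):
    v=[]
    for _ in range(n): ctrl.dwell(.02); v.append(read_force())
    return np.mean(v,0)
d=np.array([-.0325,-1,0]);d/=np.linalg.norm(d)
p=np.array([.631,.017,.113]); q=best(*p,np.pi/2+RY)
ctrl.goto(p+[0,0,.12],q); ctrl.dwell(.4); b=f(30); ctrl.move_l(p,q,rate=.15)
claw.clamp(30); print("tab width",read_gripper_width(),"eef",read_eef_pos(),"F",f()-b)
if not .013<read_gripper_width()<.019: raise SystemExit("no tab")
p0=p; p=p0+d*.06; ctrl.move_l(p,q,rate=.06); print("slide F",f()-b)
p=p0+d*.125; ctrl.move_l(p,q,rate=.05); print("slide F",f()-b)
log=[]
for k in range(70):
    p=p+d*(.001 if k<15 or (log and log[-1]<0) else .0005); ctrl.move_l(p,q,rate=.02); F=(f()-b)@-d; log.append(F)
    if F>14: break
print(np.round(log,1)); ctrl.dwell(.3); print("hold F",(f(20)-b)@-d,"tab y",read_eef_pos(),read_time())
E
python3 push.py
```

```text
tab width 0.01579845864584581 eef [0.63100341 0.01676544 0.11297564] F [-0.06495544 -1.57759774  0.04604073]
slide F [ 3.13069802 -2.0408575  -2.95302745]
slide F [ 5.13495856  1.21820486 -5.35073816]
[ 2.8  2.8  3.1  3.9  4.3  4.3  4.4  3.9  4.2  4.5  4.6  4.4  4.3  4.2
  4.4  4.9  4.7  4.7  4.9  4.8  5.   4.8  4.8  4.9  5.   4.6  4.9  4.5
  4.6  4.8  4.9  4.9  4.7  5.7  6.   6.4  6.4  6.2  6.2  5.9  6.3  6.4
  6.2  6.2  6.2  8.2 10.7 13.  14.8]
hold F 14.932991775931722 tab y [ 0.62622809 -0.13671986  0.1130206 ] 89.3417
```

The load stepped up as each tin joined the row (2.8, 4.3, 4.8, then 6.2 N). It then rose steeply to 15 N with the tab at y = −0.137, against −0.138 predicted, so the row is tight. Releasing and checking.

```bash
python3 - <<'E'
from h import *
claw.open_gripper(); p=read_eef_pos(); ctrl.move_l([p[0],p[1],.24],rate=.15); ctrl.move_joints(LOOK); c=shot(); s=shot("scene")
a=cv2.resize(c["color"][150:200,225:350],None,fx=6,fy=6,interpolation=cv2.INTER_CUBIC)
b=cv2.resize(s["color"][120:310,130:380],None,fx=2,fy=2,interpolation=cv2.INTER_CUBIC)
b=cv2.resize(b,(395,300)); b=cv2.copyMakeBorder(b,0,0,0,750-395,cv2.BORDER_CONSTANT)
b[:, 400:]=cv2.resize(c["color"][150:250,110:230],(350,300))
cv2.imwrite("pics/end.png",np.vstack([a,b]))
for t in lids(c,.082): print(np.round(t,4))
H,S,V=np.moveaxis(c["hsv"],2,0)
for t in rects(c,(H>18)&(H<27)&(S>125)&(V>95),.082,500):
    if abs(t[0]-.622)<.02 and t[1]>-.5: print("sample",np.round(t,4))
print(read_time())
E
```

```text
[ 0.566   0.2738  0.0512  0.0369 -0.1152]
[ 0.577   0.3719  0.0494  0.0369 -0.0806]
[ 0.6255 -0.2363  0.053   0.0375 -0.0131]
[ 0.6269 -0.1929  0.0505  0.0366 -0.005 ]
sample [ 0.6221 -0.2811  0.0566  0.0412 -0.0137]
93.8167
```

View pics/end.png

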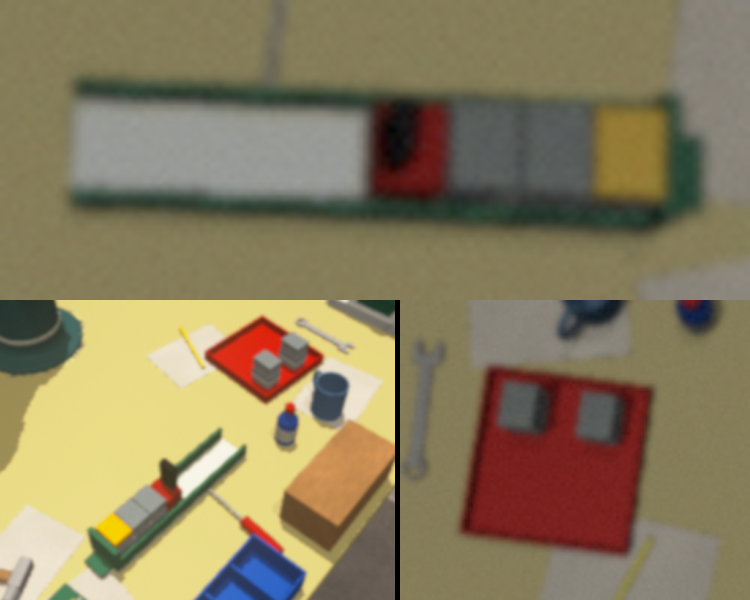

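The row is tight: stop, sample (630,152), two tins (555,150) and (485,150), then the follower (410,148). Centre spacing is about 44 mm with no gaps. Both light tins stand upright in the tray, and the robot is clear of everything, so I'm handing in.

```bash
python3 -c "
from bench import *
print(order.sign_off())"
```

```text
the job is handed in; nothing more can be done
None
```

The job is handed in: the two heavy tins (about 627 and 618 g) stand in the rack, pressed tight with the sample against the stop at about 15 N, and the other two (about 429 g and, within the 50 g band, 497 g) stand in the red tray.

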